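# Switch on the lamp over the round rolls

## Task

Switch on the display lamp of the stand with the round bread rolls: push the red paddle hidden under its front lip fully up from below and leave it there. Leave the switches of the other two stands, with long loaves and with chocolate cake squares, off.

Things in the scene. Friction and masses are not known exactly. Their poses are not given: they have to be found in the camera images.
- roll_pad (a point): Point to push up: underside of the red paddle on the stand with 6 round golden rolls, mid-width, 10 mm behind its free front edge. x axis points level into the stand (tips down as the paddle rises), y to its left. When off: 149 mm above the counter, 25 mm in from the canopy's front lip (free edge 146 mm up, 15 mm in); on: 160 mm. A 14 mm red dot on the canopy, 15 mm in from the lip, marks it from above.
- roll_switch (a joint): Red paddle switch under the canopy of the round-roll stand, 36 mm wide, 40 long, 5 thick, hinged at its inner edge, free edge towards the stand's front. Rad: 0 = off, free edge hanging 20 deg below level; 0.35 = on, level, at its stop (free edge 14 mm higher). Starts at 0 to 0.05. Takes about 2.5 N at the free edge and stays where left.
- loaf_switch (a joint): Same switch on the stand with 3 long loaves; leave it off (0). The 3 fixed stands are alike but for their goods, in any order side by side, each turned up to 9 deg, fronts towards the robot. Base 180 mm deep, 180 wide, 18 high; level white canopy over its front part: 85 deep, 180 wide, underside 200 mm above the counter, 12 thick, its front edge (lip) 10 mm ahead of the base.
- cake_switch (a joint): Same switch on the stand with 6 dark brown cake squares; leave it off (0). On every stand: two posts 10 mm wide, 83 mm left and right of the middle, 65 mm in from the lip; goods under 60 mm high. Fingers sloping 30 to 50 deg below level into the stand (up to 35 deg askew) pass below the lip and lift the free edge; the space below the paddle is clear.

How it is judged (in metres and radians):
At the end, for the whole second after the job is handed in: The paddle of the stand with round rolls is up (above 0.26 rad of 0.35) and stays there; the other two paddles are still off (below 0.12 rad) (value of joint roll_switch above 0.26 rad and value of joint each of loaf_switch, cake_switch below 0.12 rad); the robot touches nothing.
It fails at once if the switch of another stand was pushed up (value of joint any of loaf_switch, cake_switch above 0.12 rad).
It also fails if it takes over 37 s, if anything falls off the work surface, if the arm or the gripper's body presses on something with over 40 N, if the wrist force passes 120 N, or if a joint passes its speed limit or range.

## Robot

A 7-joint arm with a two-finger parallel gripper is mounted at the origin on the work surface. World frame = base frame: x ahead of the robot, y to its left, z up, the work surface at z = 0. Lengths are in m, angles in degrees, forces in N, time in s.
With the tool pointing down it reaches from about 0.425 to 0.875 m from the base axis. Payload 4.7 kg.
Tool frame: the origin (TCP) lies midway between the tips of the shut fingers; the grasp point (between the pads) lies 19 mm behind it; z points along the fingers, y is the direction in which the jaws open and shut (so a half turn about z gives the same grasp; the last joint's range is limited). The gripper opens to 87 mm and grips with 3 to 60 N. Pads are 19 mm wide; open, the fingers measure 117 mm over their backs; the gripper's body (75 mm by 190 mm) begins 51 mm behind the grasp point.
Start: joints at [65.839, 18.392, -4.016, 83.108, 1.295, 78.541, -3.26], TCP at [0.274, -0.589, 0.223] pointing down, gripper open.
Joint ranges: [-163.93, 163.93], [-17.29, 119.83], [-79.2, 71.16], [3.27, 140.29], [-89.18, 269.18], [5.43, 117.66], [-154.24, 154.24]. Speed limits (degrees/s): [147.25, 147.25, 180, 180, 180, 180, 180].

## Interface

Orientations are given as [roll, pitch, yaw] about the fixed x, y, z axes, in that order (R = Rz(yaw) Ry(pitch) Rx(roll)).
In Python, from cell import env gives the robot as it stands.
- The arm moves only by the tool apply_moves, never from a script. Its argument "targets" is a list of rows, each a list of 2 entries, a list of its own where there are three numbers: the shift along the world's x, y, z in mm, then the turn, a rotation vector about the world's x, y, z in rad. A call has 1 to 8 rows; each row is the pose to reach, as a shift and turn from the pose commanded when the call began; what a row does not reach only later rows make up. A row lasts 1/10 s, in which the tool goes at most 50 mm and 8.59 degrees, less where a joint would pass 70% of its speed; a pose out of reach is approached as far as the arm can. A call with a gripper value outside its range is refused whole. "hand" is the finger opening in mm, from 0 to 87, set as the call begins (left out, the last holds). The fingers move at their own pace and stop on an object; "squeeze" is the grip in N (left out, the last holds). Time passes only in rows, so rows that repeat a pose let the fingers close. It gives the time, the measured TCP pose, the force and the opening at its end, in the units of the state.
- env.get_obs(): the state, without advancing time (a new reading comes with each control period).
- env.read_camera(name): name is "scene" or "top" or "wrist"; returns a dict with "image" (420x560x3 uint8, red, green, blue), "camera_matrix" (3x3 intrinsics, pixels), "k1" (the pictures are not rectified: a ray, as slopes to the right and down, at radius r is drawn at 1 + k1 r^2 times it, then the intrinsics apply), "camera_from_world" (4x4, takes a point from world to camera coordinates); the wrist camera has in their place "mount" (4x4, takes a point from camera to tool coordinates, whose origin is the TCP and whose axes are the flange's). Camera axes: x right, y down, z forward; pixel columns grow to the right and rows downward; lengths in m; the calibration is good to about 2 mm. A picture is of the moment at which its call begins: read the wrist's pose just before it. There is no depth.
- env.sign_off(): hands the job in, once; it reports no verdict.
Trained networks look in a picture, given as the dict that the camera call returned (one of the last four; its "shot" number tells which), for a name from the list of things; names that differ only in an ending like _2 or _b are one class to them, and where a whole thing is asked for, a point or a joint stands for the part that bears it (a point fixed in the world has none). Each returns a list of dicts, best first, with "conf" (0 to 1); they miss things now and then, are a little off and sometimes report something else, mostly with a low value. They report only what shows in the picture. A call takes as long as a camera call.
- env.regions_of(picture, target): "region" (420x560 bool, what is visible of it) and "rect" ([left, top, right, bottom] in pixels, round what is visible of it).
The state is a dict: "time_s": time; "qpos": joint angles; "joint_velocities": joint speeds; "effort": joint torques, N m; "tool_pos": TCP position; "tool_rot": TCP orientation; "force": force on the tool from outside, world axes, zero at the start; "wrist_torque": the same for the moment, N m; "grip_width": finger opening in m.
Only numpy, scipy, OpenCV 4.12 (cv2) and the standard library are available. Lean on these libraries where they do the work, as an engineer would, in place of code of your own. Each camera call takes 0.05 s, during which the arm holds its last target. There are 200 camera calls.

## Working session

There is one attempt and no reset: what is moved stays moved. The work goes in short steps, Python scripts to look and compute and a tool call to move; the robot and the scene stay as the last step left them, time stands still between calls to the robot, and variables do not carry over. Pictures are saved under pics/ and viewed, about 8 in all and at most 12, crops included, and the job is handed in when it is done.

Besides the shell and the picture viewer there is one more tool, called after "Emit:" by a JSON object that holds its "fn" and its "kwargs". apply_moves: Moves the arm, as the interface text tells. Its arguments: {"type":"object","properties":{"targets":{"type":"array","items":{"type":"array"}},"hand":{"type":"number"},"squeeze":{"type":"number"}},"required":["targets"]}

```bash
mkdir -p pics; cat > h.py <<'E'
from cell import env
import numpy as np, cv2
def ray(d,px,T=None):
    K=np.array(d["camera_matrix"]);k=d["k1"]
    s=(np.array(px,float)-[K[0,2],K[1,2]])/[K[0,0],K[1,1]]
    u=s.copy()
    for _ in range(30): u=s/(1+k*(u@u))
    W=np.linalg.inv(np.array(d["camera_from_world"])) if T is None else T
    return W[:3,3],W[:3,:3]@np.r_[u,1]
def onz(d,px,z,T=None):
    o,r=ray(d,px,T); return o+r*(z-o[2])/r[2]
E
python3 - <<'E'
from h import *
o=env.get_obs(); print({k:np.round(v,3) for k,v in o.items()})
ims=[]
for n in ["top","scene"]:
    d=env.read_camera(n); cv2.imwrite(f"pics/{n}0.png",d["image"][:,:,::-1])
    for t in ["roll_pad","roll_switch","loaf_switch","cake_switch"]:
        try:
            for r in env.regions_of(d,t): 
                ys,xs=np.nonzero(r["region"]); print(n,t,round(r["conf"],2),np.round(r["rect"]),xs.mean(),ys.mean(),len(xs))
        except Exception as e: print(t,e)
E
```

```text
{'time_s': np.float64(0.0), 'qpos': array([65.838, 18.44 , -4.016, 83.175,  1.293, 78.54 , -3.26 ]), 'joint_velocities': array([-0.09 , -0.006,  0.057,  0.054, -0.039, -0.054,  0.01 ]), 'effort': array([ 0.0000e+00, -4.9129e+01, -4.0400e-01, -3.1253e+01, -6.4000e-02,
        4.4000e-02,  0.0000e+00]), 'tool_pos': array([ 0.274, -0.589,  0.221]), 'tool_rot': array([-1.7989e+02,  3.0000e-03,  2.4972e+01]), 'force': array([-0.128,  0.668,  0.46 ]), 'wrist_torque': array([ 0.038, -0.04 , -0.067]), 'grip_width': np.float64(0.087)}
```

View pics/top0.png

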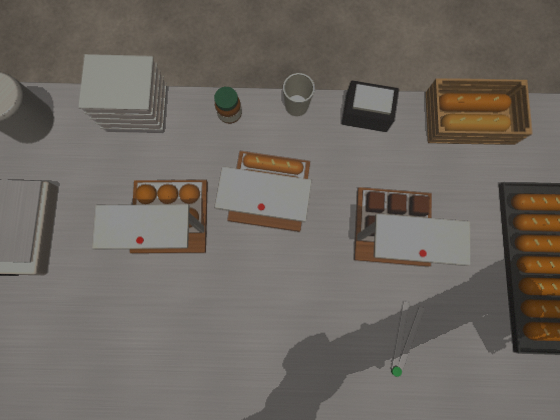

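View pics/scene0.png

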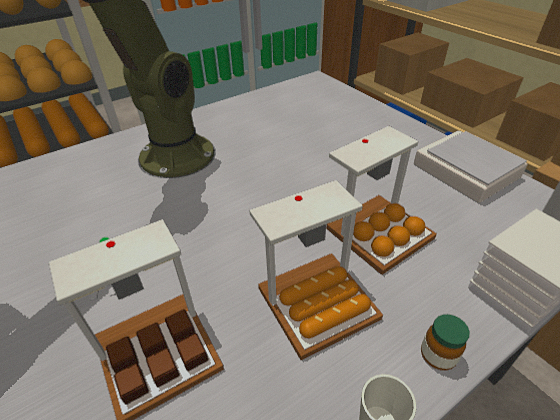

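Top: the roll stand is the left one (dot at about 140,240), loaves in the middle (261,207), cake on the right (422,253). Scene agrees: rolls at the far right (dot 365,141). Next: work out the poses.

```bash
python3 - <<'E'
from h import *
for n in ["top","scene"]:
    d=env.read_camera(n); im=d["image"].astype(int)
    m=((im[:,:,0]>150)&(im[:,:,1]<60)&(im[:,:,2]<60)).astype(np.uint8)
    c,l,s,ce=cv2.connectedComponentsWithStats(m)
    for i in range(1,c):
        if s[i,4]>8: print(n,ce[i].round(1),s[i,4],onz(d,ce[i],.212).round(4))
    print(n,"cam",np.linalg.inv(d["camera_from_world"])[:3,3].round(3))
    if n=="top":
        g=cv2.cvtColor(d["image"],cv2.COLOR_RGB2GRAY)
        m=(g>150).astype(np.uint8)
        cs,_=cv2.findContours(m,cv2.RETR_EXTERNAL,cv2.CHAIN_APPROX_NONE)
        for k in cs:
            if cv2.contourArea(k)>2000:
                b=cv2.boxPoints(cv2.minAreaRect(k)); P=np.array([onz(d,p,.212) for p in b]); print(b.round(1).tolist(),P[:,:2].round(4).tolist())
                for i in range(4):
                    e=P[(i+1)%4]-P[i]; print("  ",np.linalg.norm(e).round(4),np.degrees(np.arctan2(e[1],e[0])).round(1))
E
```

```text
top cam [ 0.422 -0.01   0.97 ]
scene [364.7 140.5] 11 [0.5117 0.2538 0.212 ]
scene [298.2 197.6] 24 [0.5818 0.0243 0.212 ]
scene [109.9 244. ] 32 [ 0.4987 -0.2866  0.212 ]
scene cam [ 1.011 -0.302  0.659]
```

```bash
python3 - <<'E'
from h import *
d=env.read_camera("top"); im=d["image"].astype(int)
m=((im[:,:,0]>120)&(im[:,:,1]<70)&(im[:,:,2]<70)&(im[:,:,0]>2.5*im[:,:,1])).astype(np.uint8)
c,l,s,ce=cv2.connectedComponentsWithStats(m)
for i in range(1,c):
    if s[i,4]>8: print(ce[i].round(1),s[i,4],onz(d,ce[i],.212).round(4))
print(im[225,120],im[290,120],im[195,240],im[235,440])
g=im.min(2)
for th in (155,165,175):
  cs,_=cv2.findContours((g>th).astype(np.uint8),cv2.RETR_EXTERNAL,cv2.CHAIN_APPROX_NONE)
  for k in cs:
    a=cv2.contourArea(k)
    if 2000<a<7000:
        b=cv2.boxPoints(cv2.minAreaRect(k)); P=np.array([onz(d,p,.212) for p in b]); print(th,a,P[:,:2].round(4).tolist())
        for i in range(2):
            e=P[(i+1)%4]-P[i]; print("  ",np.linalg.norm(e).round(4),np.degrees(np.arctan2(e[1],e[0])).round(1))
E
```

```text
[261.  206.5] 26 [0.5829 0.0211 0.212 ]
[139.3 239.8] 32 [0.513  0.2509 0.212 ]
[422.4 252.8] 28 [ 0.5002 -0.2871  0.212 ]
[140 141 139] [122 117 114] [141 142 141] [142 142 136]
```

```bash
python3 - <<'E'
from h import *
d=env.read_camera("top"); im=d["image"].astype(np.uint8)
g=cv2.medianBlur(im,3).min(2)
for th in (127,131):
  m=cv2.morphologyEx((g>th).astype(np.uint8),cv2.MORPH_OPEN,np.ones((5,5)))
  cs,_=cv2.findContours(m,cv2.RETR_EXTERNAL,cv2.CHAIN_APPROX_NONE)
  for k in cs:
    a=cv2.contourArea(k)
    if 2500<a<7000:
        P=np.array([onz(d,p[0],.212)[:2] for p in k]).astype(np.float32)
        r=cv2.minAreaRect(P); b=cv2.boxPoints(r); print(th,a,b.round(4).tolist(),np.round(r[1],4),round(r[2],2))
E
```

```text
127 3717.5 [[0.4810999929904938, -0.37380000948905945], [0.5625, -0.37869998812675476], [0.573199987411499, -0.2029000073671341], [0.4918999969959259, -0.19789999723434448]] [0.1762 0.0815] 86.5
127 3667.5 [[0.49709999561309814, 0.3379000127315521], [0.5012000203132629, 0.16179999709129333], [0.5827000141143799, 0.16369999945163727], [0.5785999894142151, 0.33970001339912415]] [0.0816 0.1761] 1.32
127 3450.5 [[0.557699978351593, -0.0640999972820282], [0.6392999887466431, -0.07479999959468842], [0.6622999906539917, 0.10050000250339508], [0.5806999802589417, 0.1111999973654747]] [0.1768 0.0823] 82.53
127 3420.0 [[0.7799000144004822, 0.2581000030040741], [0.8962000012397766, 0.2574000060558319], [0.8970000147819519, 0.3962000012397766], [0.7807000279426575, 0.3968000113964081]] [0.1388 0.1163] 89.67
131 3660.5 [[0.4810999929904938, -0.3734999895095825], [0.5616999864578247, -0.3785000145435333], [0.572700023651123, -0.20329999923706055], [0.4921000003814697, -0.19830000400543213]] [0.1755 0.0808] 86.41
131 3577.5 [[0.49630001187324524, 0.33709999918937683], [0.5024999976158142, 0.16179999709129333], [0.5828999876976013, 0.1647000014781952], [0.5766000151634216, 0.3398999869823456]] [0.0804 0.1753] 2.03
131 3415.5 [[0.5579000115394592, -0.06419999897480011], [0.6384000182151794, -0.07460000365972519], [0.6611999869346619, 0.10029999911785126], [0.5806000232696533, 0.11079999804496765]] [0.1764 0.0812] 82.6
131 3280.0 [[0.7810999751091003, 0.25859999656677246], [0.8952999711036682, 0.25780001282691956], [0.896399974822998, 0.3955000042915344], [0.7821000218391418, 0.39640000462532043]] [0.1378 0.1142] 89.58
```

```bash
python3 - <<'E'
from h import *
d=env.read_camera("wrist"); print(np.round(d["mount"],3))
E
```

```text
[[-0.    -0.952 -0.306  0.085]
 [ 1.     0.    -0.001  0.   ]
 [ 0.001 -0.306  0.952 -0.161]
 [ 0.     0.     0.     1.   ]]
```

Emit:
{"fn": "apply_moves", "kwargs": {"targets": [[[0,0,45],[0,0,0]],[[10,20,85],[0,0,0]],[[35,55,110],[0,0,0]],[[60,95,125],[0,0,0]],[[85,135,135],[0,0,0]],[[110,175,140],[0,0,0]],[[135,215,140],[0,0,0]],[[155,255,140],[0,0,0]]], "hand": 0}}

```text
time_s: 1.55
tool_pos: [0.4306, -0.3322, 0.3631]
tool_rot: [179.9, -0.0, 25.0]
force: [0.9, 0.7, -0.3]
grip_width: 0.031
```

Emit:
{"fn": "apply_moves", "kwargs": {"targets": [[[15,40,0],[0,0,-0.04]],[[30,80,0],[0,0,-0.09]],[[40,125,0],[0,0,-0.14]],[[50,170,0],[0,0,-0.19]],[[55,215,0],[0,0,-0.24]],[[55,260,0],[0,0,-0.3]],[[50,305,0],[0,0,-0.35]],[[45,350,0],[0,0,-0.38]]]}}

```text
time_s: 2.35
tool_pos: [0.474, 0.0177, 0.3628]
tool_rot: [180.0, -0.0, 3.1]
force: [0.7, 0.3, -0.0]
grip_width: 0.0005
```

Emit:
{"fn": "apply_moves", "kwargs": {"targets": [[[0,40,0],[0,0,0]],[[-5,80,0],[0,0,0]],[[-10,120,0],[0,0,0]],[[-15,160,0],[0,0,0]],[[-20,200,0],[0,0,0]],[[-25,230,0],[0,0,0]],[[-25,230,0],[0,0,0]]]}}

```text
time_s: 3.05
tool_pos: [0.4469, 0.2511, 0.363]
tool_rot: [-179.9, 0.0, 3.7]
force: [0.0, 0.8, -0.1]
grip_width: 0.0004
```

Emit:
{"fn": "apply_moves", "kwargs": {"targets": [[[0,0,0],[0,-0.13,0]],[[0,0,0],[0,-0.26,0]],[[0,0,0],[0,-0.39,0]],[[0,0,0],[0,-0.52,0]],[[0,0,0],[0,-0.65,0]],[[0,0,0],[0,-0.78,0]],[[0,0,0],[0,-0.78,0]]]}}

```text
time_s: 3.75
tool_pos: [0.4553, 0.2424, 0.3624]
tool_rot: [176.2, -29.4, 3.1]
force: [0.4, -0.9, 0.1]
grip_width: 0.0005
```

```bash
python3 - <<'E'
from h import *
o=env.get_obs(); print(o["qpos"].round(1),o["tool_pos"].round(4),o["tool_rot"].round(1))
d=env.read_camera("wrist"); cv2.imwrite("pics/w1.png",d["image"][:,:,::-1])
E
```

```text
[ -32.6  -17.   -11.3  108.4   19.8   69.1 -135.8] [0.4553 0.2424 0.3624] [176.2 -29.4   3.1]
```

View pics/w1.png

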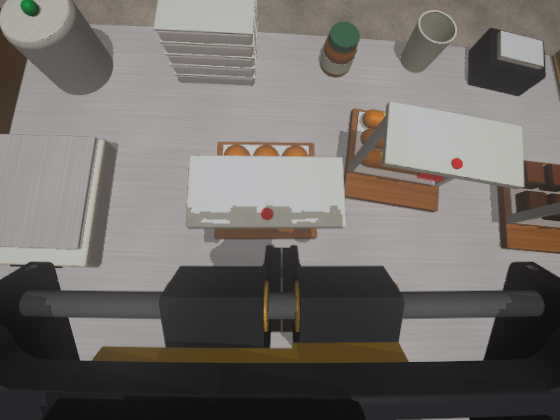

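Emit:
{"fn": "apply_moves", "kwargs": {"targets": [[[-2,4,-40],[0,0,0]],[[-4,8,-80],[0,0,0]],[[-5,8,-120],[0,0,0]],[[-5,8,-160],[0,0,0]],[[-5,8,-200],[0,0,0]],[[-5,8,-235],[0,0,0]],[[-5,8,-235],[0,0,0]]]}}

```text
time_s: 4.5
tool_pos: [0.4475, 0.2472, 0.1211]
tool_rot: [175.8, -28.7, 3.2]
force: [-0.0, -0.8, -1.1]
grip_width: 0.0003
```

```bash
python3 - <<'E'
from h import *
o=env.get_obs(); print(o["qpos"].round(1),o["tool_pos"].round(4),o["tool_rot"].round(1))
E
```

```text
[ -22.7   -7.   -24.2  128.3   29.5   43.6 -154.1] [0.4475 0.2472 0.1211] [175.8 -28.7   3.2]
```

The last joint is at its limit in this orientation, so I go back up, bring the tool upright, and turn it half round (camera below).

Emit:
{"fn": "apply_moves", "kwargs": {"targets": [[[0,0,45],[0,0,0]],[[0,0,90],[0,0,0]],[[0,0,135],[0,0,0]],[[0,0,180],[0.012,0.12,0]],[[0,0,225],[0.024,0.25,0]],[[0,0,240],[0.036,0.38,0]],[[0,0,240],[0.048,0.503,0]],[[0,0,240],[0.048,0.503,0]]]}}

```text
time_s: 5.3
tool_pos: [0.4538, 0.2491, 0.3678]
tool_rot: [-179.5, -0.5, 1.7]
force: [0.4, -0.4, -0.6]
grip_width: 0.0001
```

Emit:
{"fn": "apply_moves", "kwargs": {"targets": [[[0,0,0],[0,0,0.14]],[[0,0,0],[0,0,0.28]],[[0,0,0],[0,0,0.42]],[[0,0,0],[0,0,0.56]],[[0,0,0],[0,0,0.7]],[[0,0,0],[0,0,0.84]],[[0,0,0],[0,0,0.98]],[[0,0,0],[0,0,1.12]]]}}

```text
time_s: 6.1
tool_pos: [0.4489, 0.2514, 0.3679]
tool_rot: [-179.8, -0.7, 66.7]
force: [0.4, 0.1, 0.5]
grip_width: 0.0005
```

Emit:
{"fn": "apply_moves", "kwargs": {"targets": [[[0,0,0],[0,0,0.14]],[[0,0,0],[0,0,0.28]],[[0,0,0],[0,0,0.42]],[[0,0,0],[0,0,0.56]],[[0,0,0],[0,0,0.7]],[[0,0,0],[0,0,0.84]],[[0,0,0],[0,0,0.98]],[[0,0,0],[0,0,1.12]]]}}

```text
time_s: 6.9
tool_pos: [0.4489, 0.2514, 0.3679]
tool_rot: [-179.8, -0.5, 130.8]
force: [-0.3, 0.4, 0.7]
grip_width: 0.0004
```

Emit:
{"fn": "apply_moves", "kwargs": {"targets": [[[0,0,0],[0,0,0.14]],[[0,0,0],[0,0,0.28]],[[0,0,0],[0,0,0.42]],[[0,0,0],[0,0,0.56]],[[0,0,0],[0,0,0.7]],[[0,0,0],[0,0,0.84]],[[0,0,0],[0,0,0.9]],[[0,0,0],[0,0,0.9]]]}}

```text
time_s: 7.7
tool_pos: [0.449, 0.2515, 0.3678]
tool_rot: [-179.7, -0.4, -177.9]
force: [0.2, -0.4, 0.3]
grip_width: 0.0005
```

```bash
python3 - <<'E'
from h import *
o=env.get_obs(); print(o["qpos"].round(1),o["tool_pos"].round(4),o["tool_rot"].round(1))
E
```

```text
[-22.2   0.9 -10.2  87.    0.2  92.6  59.7] [0.449  0.2515 0.3678] [-179.7   -0.4 -177.9]
```

Emit:
{"fn": "apply_moves", "kwargs": {"targets": [[[0,0,0],[0.005,-0.13,0]],[[0,0,0],[0.01,-0.26,0]],[[0,0,-30],[0.015,-0.39,0]],[[0,0,-70],[0.02,-0.48,0]],[[0,0,-115],[0.02,-0.48,0]],[[0,0,-160],[0.02,-0.5,0]],[[0,0,-205],[0.02,-0.5,0]],[[0,0,-240],[0.02,-0.55,0]]]}}

```text
time_s: 8.5
tool_pos: [0.4498, 0.251, 0.1257]
tool_rot: [-179.8, 31.1, -178.2]
force: [0.7, -0.1, 0.7]
grip_width: 0.0005
```

Emit:
{"fn": "apply_moves", "kwargs": {"targets": [[[0,0,0],[0,-0.1,0]],[[0,0,0],[0,-0.2,0]],[[0,0,0],[0,-0.24,0]],[[0,0,0],[0,-0.24,0]]]}}

```text
time_s: 8.9
tool_pos: [0.4484, 0.251, 0.1257]
tool_rot: [-178.9, 44.8, -177.4]
force: [-0.1, 0.3, 0.4]
grip_width: 0.0002
```

```bash
python3 - <<'E'
from h import *
from scipy.spatial.transform import Rotation as R
o=env.get_obs(); print(o["qpos"].round(1),o["tool_pos"].round(4),o["tool_rot"].round(1))
print(R.from_euler("xyz",o["tool_rot"],degrees=True).as_matrix().round(3))
d=env.read_camera("wrist"); cv2.imwrite("pics/w2.png",d["image"][:,:,::-1])
E
```

```text
[-18.2 -12.  -36.1 138.8  54.8  35.1  -5.3] [0.4484 0.251  0.1257] [-178.9   44.8 -177.4]
[[-0.709 -0.031  0.704]
 [-0.032  0.999  0.012]
 [-0.704 -0.014 -0.71 ]]
```

View pics/w2.png

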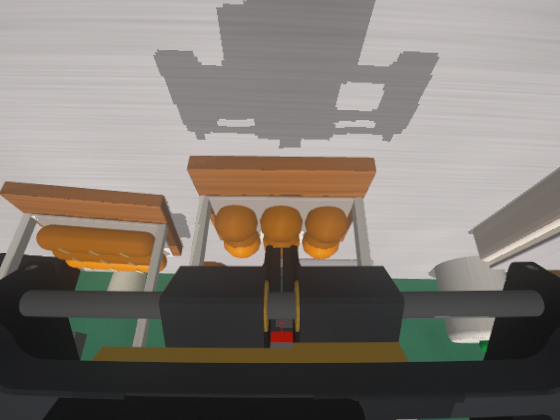

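Paddle of the roll stand shows at (281,338), centred behind the fingers; image upside down as the camera is below. Moving in under it at about 40° slope.

Emit:
{"fn": "apply_moves", "kwargs": {"targets": [[[15,0,-6],[0,-0.03,0]],[[30,0,-6],[0,-0.06,0]],[[45,0,-6],[0,-0.09,0]],[[55,0,-6],[0,-0.09,0]],[[63,0,-6],[0,-0.09,0]],[[67,0,-6],[0,-0.09,0]],[[67,0,-6],[0,-0.09,0]]]}}

```text
time_s: 9.65
tool_pos: [0.5174, 0.2514, 0.1209]
tool_rot: [-178.7, 49.9, -177.5]
force: [-0.6, 0.2, -0.0]
grip_width: 0.0006
```

```bash
python3 - <<'E'
from h import *
o=env.get_obs(); print(o["qpos"].round(1),o["tool_pos"].round(4),o["tool_rot"].round(1),o["force"].round(1))
a=env.read_camera("wrist")["image"][200:400,140:420]; b=env.read_camera("scene")["image"][110:260,300:460]
a=cv2.resize(a,(560,400)); b=cv2.resize(b,(210,197)) if 0 else cv2.resize(b,(427,400))
cv2.imwrite("pics/w3.png",cv2.resize(np.hstack([a,b]),(790,320))[:,:,::-1])
E
```

```text
[-12.8  -2.6 -37.  136.5  78.   34.8 -22. ] [0.5174 0.2514 0.1209] [-178.7   49.9 -177.5] [-0.6  0.2 -0. ]
```

View pics/w3.png

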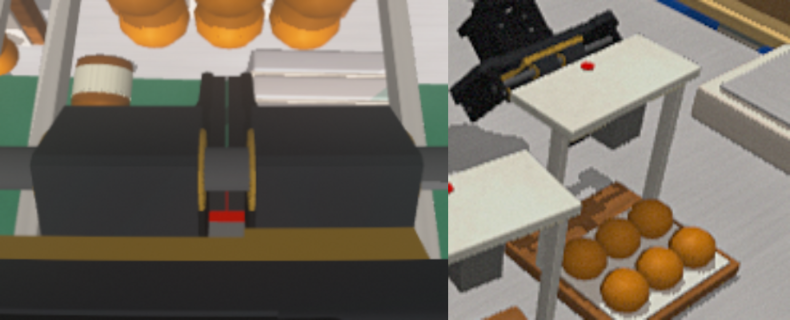

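Fingers are centred below the red paddle and the body is clear of the lip. Lifting gently.

Emit:
{"fn": "apply_moves", "kwargs": {"targets": [[[0,0,3],[0,0,0]],[[0,0,6],[0,0,0]],[[0,0,9],[0,0,0]],[[0,0,12],[0,0,0]],[[0,0,14],[0,0,0]],[[0,0,16],[0,0,0]],[[0,0,16],[0,0,0]]]}}

```text
time_s: 10.45
tool_pos: [0.5158, 0.2516, 0.1353]
tool_rot: [-178.7, 49.8, -177.3]
force: [-5.3, 1.1, -3.3]
grip_width: 0.0005
```

Emit:
{"fn": "apply_moves", "kwargs": {"targets": [[[0,0,2],[0,0,0]],[[0,0,4],[0,0,0]],[[0,0,5],[0,0,0]],[[0,0,5],[0,0,0]]]}}

```text
time_s: 10.85
tool_pos: [0.5152, 0.2515, 0.1396]
tool_rot: [-178.6, 49.7, -177.3]
force: [-8.8, 0.4, -2.5]
grip_width: 0.0004
```

Emit:
{"fn": "apply_moves", "kwargs": {"targets": [[[-2,0,1],[0,0,0]],[[-4,0,2],[0,0,0]],[[-4,0,2],[0,0,0]]]}}

```text
time_s: 11.15
tool_pos: [0.513, 0.2513, 0.1438]
tool_rot: [-178.7, 49.9, -177.4]
force: [-1.0, -0.2, -2.7]
grip_width: 0.0004
```

```bash
python3 - <<'E'
from h import *
o=env.get_obs(); print(o["qpos"].round(1),o["tool_pos"].round(4),o["tool_rot"].round(1),o["force"].round(1),o["wrist_torque"].round(2))
a=env.read_camera("wrist")["image"][200:400,140:420]; b=env.read_camera("scene")["image"][110:260,300:460]
a=cv2.resize(a,(560,400)); b=cv2.resize(b,(427,400))
cv2.imwrite("pics/w4.png",cv2.resize(np.hstack([a,b]),(790,320))[:,:,::-1])
E
```

```text
[-12.9  -6.4 -36.6 135.9  70.8  34.1 -14.9] [0.513  0.2513 0.1438] [-178.7   49.9 -177.4] [-1.  -0.2 -2.7] [0.1  1.44 0.  ]
```

View pics/w4.png

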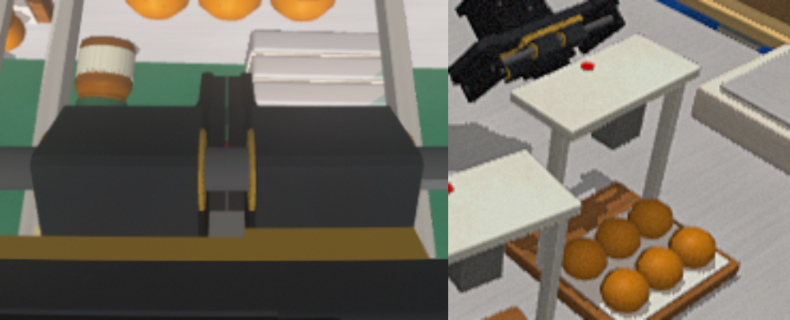

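The sideways force is gone and the paddle has risen. Continuing up to the stop.

Emit:
{"fn": "apply_moves", "kwargs": {"targets": [[[0,0,1],[0,0,0]],[[0,0,2],[0,0,0]],[[0,0,3],[0,0,0]],[[0,0,3],[0,0,0]]]}}

```text
time_s: 11.65
tool_pos: [0.5121, 0.251, 0.1451]
tool_rot: [-178.6, 49.8, -177.3]
force: [-1.2, 0.3, -7.3]
grip_width: 0.0005
```

Emit:
{"fn": "apply_moves", "kwargs": {"targets": [[[0,0,1],[0,0,0]],[[0,0,2],[0,0,0]],[[0,0,3],[0,0,0]],[[0,0,3],[0,0,0]]]}}

```text
time_s: 12.05
tool_pos: [0.5112, 0.2508, 0.1468]
tool_rot: [-178.6, 49.6, -177.3]
force: [-3.5, 0.5, -17.6]
grip_width: 0.0007
```

Stop reached (vertical force climbs to 18 N). Withdrawing down and out.

Emit:
{"fn": "apply_moves", "kwargs": {"targets": [[[0,0,-8],[0,0,0]],[[0,0,-18],[0,0,0]],[[0,0,-26],[0,0,0]],[[-15,0,-26],[0,0,0]],[[-35,0,-26],[0,0,0]],[[-55,0,-26],[0,0,0]],[[-70,0,-26],[0,0,0]],[[-70,0,-26],[0,0,0]]]}}

```text
time_s: 12.85
tool_pos: [0.4472, 0.2603, 0.1281]
tool_rot: [-178.3, 50.0, -177.0]
force: [0.8, -0.5, 2.4]
grip_width: 0.0003
```

```bash
python3 - <<'E'
from h import *
o=env.get_obs(); print(o["qpos"].round(1),o["tool_pos"].round(4),o["tool_rot"].round(1),o["force"].round(1))
a=env.read_camera("wrist")["image"]; 
cv2.imwrite("pics/w5.png",a[:,:,::-1])
E
```

```text
[ 10.2 -17.3 -65.7 139.9  57.   30.  -12.9] [0.4472 0.2603 0.1281] [-178.3   50.  -177. ] [ 0.8 -0.5  2.4]
```

View pics/w5.png

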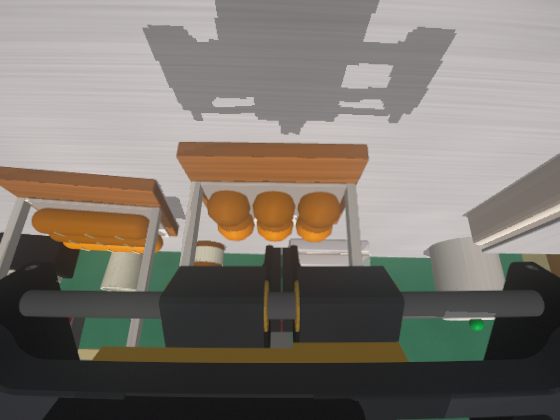

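Emit:
{"fn": "apply_moves", "kwargs": {"targets": [[[0,0,0],[0,0.09,0]],[[0,0,0],[0,0.18,0]],[[0,-8,0],[0,0.18,0]],[[0,-8,0],[0,0.18,0]],[[0,-8,0],[0,0.18,0]],[[0,-8,0],[0,0.18,0]],[[0,-8,0],[0,0.18,0]],[[0,-8,0],[0,0.18,0]]], "hand": 87}}

```text
time_s: 13.7
tool_pos: [0.4459, 0.2484, 0.1251]
tool_rot: [-179.0, 39.4, -177.7]
force: [-0.1, 0.4, 0.3]
grip_width: 0.0566
```

```bash
python3 - <<'E'
from h import *
from scipy.spatial.transform import Rotation as R
o=env.get_obs(); print(o["qpos"].round(2),o["tool_pos"].round(4),o["tool_rot"].round(1),o["force"].round(1))
d=env.read_camera("wrist");a=d["image"]
T=np.eye(4);T[:3,:3]=R.from_euler("xyz",o["tool_rot"],degrees=True).as_matrix();T[:3,3]=o["tool_pos"]
C=np.linalg.inv(T@np.array(d["mount"]))
def pj(p):
    c=C@np.r_[p,1];u=c[:2]/c[2];u=u*(1+d["k1"]*(u@u));K=np.array(d["camera_matrix"]);return (K[:2,:2]@u+K[:2,2]).round(0)
for lab,x,z in [("off edge",.5125,.146),("on edge",.510,.160),("hinge",.550,.160),("lip",.4975,.2)]:print(lab,pj([x,.233,z]),pj([x,.269,z]))
cv2.imwrite("pics/w6.png",a[:,:,::-1])
E
```

```text
[ -2.11 -14.37 -46.71 135.72  36.37  32.55  14.2 ] [0.4459 0.2484 0.1251] [-179.    39.4 -177.7] [-0.1  0.4  0.3]
off edge [258. 324.] [306. 325.]
on edge [257. 343.] [307. 344.]
hinge [259. 351.] [302. 352.]
lip [253. 409.] [311. 410.]
```

View pics/w6.png

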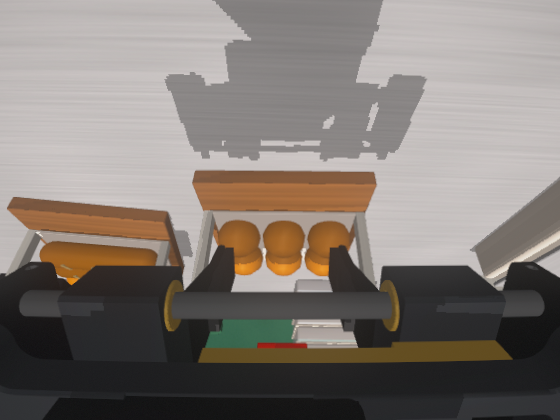

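The red edge shows at row 344, columns 258–307. That matches the projected "on" position (343–344) rather than "off" (324). The arm is free of contact, so I hand in.

```bash
python3 -c "
from h import *
o=env.get_obs();print(o['force'].round(1),o['grip_width']);print(env.sign_off())"
```

```text
[ 0.  -0.5 -0.6] 0.06027255092158078
the job is handed in; nothing more can be done
None
```

I pushed the round-roll stand's paddle fully up to its stop, withdrew the arm, and handed the job in at about 14 s of the 37 s allowed; no verdict was reported.

**Last checks:**
- **Paddle up:** the vertical force rose to about 18 N at the stop. After withdrawal, the wrist camera saw the paddle's front edge at row 344. That matches the projected "on" position (343–344), not "off" (324).
- **Robot clear:** the tool stood about 50 mm in front of the lip, with contact force near zero. The fingers were still opening, with nothing in their way.
- **Other two stands:** the fingers never came near their paddles. I did not check those switches separately at the end.

**What did not go as expected:**
- **First approach:** it ran the last joint up to its limit, so I backed off and turned the tool half round.
- **Lift:** a side force of about 9 N appeared partway up. It went away after I shifted the tool back 4 mm.
- **Withdrawal:** joint 2 sat right at its range limit (read as -17.3°, limit -17.29°) for a moment until I moved it off.
- **Trained networks:** they found nothing in either picture, so I located the stand from the red dot and the canopy outline instead.

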